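# Free and raise the swing arm of a bench gauge

## Task

The ring under the dial indicator is about to be changed, so open the bench gauge and hold it open. Turn both black wing clamps anticlockwise fully to their stops so that they let go of the swing arm, then pull the red spring latch knob fully out sideways, away from the arm, so that its fork clears the ball, and, keeping it pulled, lift the arm off its ball by that knob without letting it fall. Finish while still gripping the knob and holding the arm up and still, its nose at least 80 mm above the ball, and leave the rings, the wooden case and the thermometer where they are.

Things in the scene. Friction and masses are not known exactly. Their poses are not given: they have to be found in the camera images.
- gauge_base: the gauge's fixed base: black granite plate 320 x 220 x 30 mm; origin at the centre of its underside, x from the ball post (x = -100 mm) to the hinge (x = +120 mm), y to the left, z up; place and yaw vary. The seated swing arm's top face is 102 mm above the table; the face-up dial indicator on it (45 mm across, top 125 mm above the table) is at x = +30, y = 0
- swing_arm: aluminium swing arm with dial indicator, 36 mm wide (44 mm at the nose, 64 mm at the clamps), 16 mm thick, 0.5 to 0.9 kg, level when seated; origin on the hinge axis 94 mm above the table, x from nose to hinge, y along the hinge; the nose is at x = -220 mm. A positive turn about y lifts the nose (at most 1.1 rad). Nothing holds it up: let go, it falls
- nose (a point): point under the nose of the swing arm at the socket's centre; coincides with the ball's centre (86 mm above the table) when the arm is seated, rises with the arm
- ball (a point): centre of the 25 mm steel ball on the post at the front of the base, 86 mm above the table
- latch_knob (a point): grip point in the middle of the red upright latch knob left (+y) of the nose: round, 16 mm across, 107 to 138 mm above the table, under a 22 mm head reaching 145 mm; the point is 127.5 mm above the table, 42 mm left of the arm's middle line when latched; about 12 mm gap to the nose block, whose top is 25 mm below this point. Axes as the arm's, with which it rises and tilts
- latch (a joint): how far the latch slide is pulled out, m: 0 latched (fork under the ball), 0.020 end stop (pressing on the stop does no harm); it pulls out along the arm's +y (left), spring 4 N at rest to about 12 N at the stop, and springs back when let go; the fork is clear of the ball beyond 0.015 and must stay so until the nose has risen 30 mm
- wing_l (a point): middle of the left clamp's wing grip (x = -30, y = +56 mm on the base), 135 mm above the table: a black upright bar 42 mm long, 12 mm wide, 115 to 147 mm above the table, lying along this point's y axis; z is up, the turning axis. The steel tongue under it (top 111 mm above the table) reaches 36 mm to this point's -y side, over the arm when clamped
- wing_r (a point): the same on the right clamp (x = -30, y = -56 mm on the base); this point's axes are turned half round, so its tongue too reaches over the arm when clamped
- clamp_l (a joint): left clamp angle, rad: 0 clamped, grows anticlockwise seen from above, 1.4 end stop (open); friction only (about 0.12 N m), stays where it is left; starts between 0 and 0.2
- clamp_r (a joint): right clamp angle, the same
- test_ring: bystander: steel ring 66 mm across, 15 mm high, loose on the anvil under the indicator; origin at the centre of its underside
- setting_ring: bystander: dark steel setting ring 54 mm across, 20 mm high, loose on the right front corner of the granite plate; origin at the centre of its underside
- block_case: bystander: closed wooden gauge block case 202 x 132 x 61 mm, on the table to one side of the gauge; origin at the centre of its underside
- thermometer: bystander: white upright digital thermometer 105 mm wide, 100 mm high, on the table to the other side; origin under its face

How it is judged:
By the outcome, as a careful person would: the job done as asked, in the order asked, and still so for the second after the job is handed in, while the arm keeps its last pose, push and grip.
It also fails if it takes over 54 s, if anything falls off the work surface, if the arm or the gripper's body presses on something with over 40 N, if the wrist force passes 120 N, or if a joint passes its speed limit or range.

## Robot

A 7-joint arm with a two-finger parallel gripper is mounted at the origin on the work surface. World frame = base frame: x ahead of the robot, y to its left, z up, the work surface at z = 0. Lengths are in m, angles in degrees, forces in N, time in s.
With the tool pointing down it reaches from about 0.375 to 0.925 m from the base axis. Payload 3.1 kg.
Tool frame: the origin (TCP) lies between the finger pads, 19 mm behind the fingertips; this is the grasp point; z points along the fingers, y is the direction in which the jaws open and shut (so a half turn about z gives the same grasp; the last joint's range is limited). The gripper opens to 85 mm and grips with 20 to 120 N. Pads are 22 mm wide; open, the fingers measure 114 mm over their backs; the gripper's body (76 mm by 85 mm) begins 54 mm behind the grasp point. The pads swing forward as they close: fully open they stand 13 mm farther back than shut.
Start: joints at [65.386, 21.939, 2.515, 91.553, -1.026, 66.532, -2.859], TCP at [0.212, -0.615, 0.25] pointing down, gripper open.
Joint ranges: [-149.38, 149.38], [-23.57, 123.04], [-84.95, 90], [0, 143.3], [-89.99, 269.99], [3.08, 112.72], [-163.45, 163.45]. Speed limits (degrees/s): [159.86, 159.86, 180, 180, 180, 180, 180].

## Interface

Orientations are given as [roll, pitch, yaw] about the fixed x, y, z axes, in that order (R = Rz(yaw) Ry(pitch) Rx(roll)).
In Python, from bench import env gives the robot as it stands. The module is installed in compiled form; this text tells all that it offers.
- The arm moves only by the tool drive_tool, never from a script. Its argument "rows" is a list of rows, each a list of 3 entries, a list of its own where there are three numbers: the opening, from 0 (shut) to 1 (fully open), then the shift along the tool's x, y, z in mm, then the turn about the tool's z in rad. A call has 1 to 20 rows; each row is the pose to reach, as a shift and turn from the pose commanded when the call began, along the tool's axes at that moment; what a row does not reach only later rows make up. A row lasts 1/8 s, in which the tool goes at most 62.5 mm and 10.7 degrees, less where a joint would pass 70% of its speed; a pose out of reach is approached as far as the arm can. A call with a gripper value outside its range is refused whole. The fingers move at their own pace and stop on an object; "force" is the grip in N (left out, the last holds). Time passes only in rows, so rows that repeat a pose let the fingers close. It gives the time, the measured TCP pose, the force and the opening at its end, in the units of the state.
- env.observe(): the state, without advancing time (a new reading comes with each control period).
- env.snapshot(name): name is "scene" or "top" or "wrist"; returns a dict with "color" (480x640x3 uint8, red, green, blue), "fx", "fy", "cx", "cy" (pixels), "xyz" and "attitude" of the camera in the world. Camera axes: x right, y up, looking along -z (the intrinsics and any distortion apply to the point x, -y, -z); pixel columns grow to the right and rows downward; lengths in m; the calibration is good to about 2 mm. A picture is of the moment at which its call begins. There is no depth.
- env.job_done(): hands the job in, once; it reports no verdict.
The state is a dict: "time": time; "q": joint angles; "joint_vel": joint speeds; "joint_torque": joint torques, N m; "tcp_pos": TCP position; "ee_rot": TCP orientation; "contact_force": force on the tool from outside, world axes, zero at the start; "torque": the same for the moment, N m; "grip_width": finger opening in m.
Only numpy, scipy, OpenCV 4.12 (cv2) and the standard library are available. Lean on these libraries where they do the work, as an engineer would, in place of code of your own. Each camera call takes 0.05 s, during which the arm holds its last target. There are 200 camera calls.

## Working session

There is one attempt and no reset: what is moved stays moved. The work goes in short steps, Python scripts to look and compute and a tool call to move; the robot and the scene stay as the last step left them, time stands still between calls to the robot, and variables do not carry over. Pictures are saved under pics/ and viewed, about 8 in all and at most 12, crops included, and the job is handed in when it is done.

Besides the shell and the picture viewer there is one more tool, called after "Emit:" in YAML: its name, and indented under it one key for each argument. drive_tool: Moves the arm, as the interface text tells. Its arguments: {"type":"object","properties":{"rows":{"type":"array"},"force":{"type":"number"}},"required":["rows"]}

```bash
mkdir -p pics
cat > h.py <<'E'
import numpy as np,cv2,json
from scipy.spatial.transform import Rotation as R
from bench import env
def snap(n,f=None):
    s=env.snapshot(n)
    if f: cv2.imwrite('pics/'+f,s['color'][:,:,::-1])
    return s
def Rc(s):
    a=np.array(s['attitude'],float)
    if a.shape==(3,3): return a
    return R.from_euler('xyz',a,degrees=True).as_matrix() if a.size==3 else R.from_quat(a).as_matrix()
def ray(s,u,v):
    d=np.array([(u-s['cx'])/s['fx'],-(v-s['cy'])/s['fy'],-1.]); return np.array(s['xyz']),Rc(s)@d
def onz(s,u,v,z):
    o,d=ray(s,u,v); return o+d*(z-o[2])/d[2]
def proj(s,p):
    c=Rc(s).T@(np.array(p)-s['xyz']); return s['cx']-s['fx']*c[0]/c[2], s['cy']+s['fy']*c[1]/c[2]
E
python3 - <<'E'
from h import *
print(env.observe())
for n in('top','scene'):
    s=snap(n,n+'0.png'); print(n,{k:v for k,v in s.items() if k!='color'})
E
```

```text
{'time': 0.0, 'q': array([65.38632202, 21.99597539,  2.51049348, 91.6505172 , -1.02589446,
       66.53215037, -2.86046375]), 'joint_vel': array([ 0.02323384, -0.0481247 ,  0.11085622,  0.01247795,  0.02470361,
       -0.01058293, -0.03439672]), 'joint_torque': array([ 3.59185867e-05, -4.33456743e+01,  1.02479797e+00, -2.49510419e+01,
        1.06992837e-02,  1.13466286e-02, -6.01913506e-07]), 'tcp_pos': array([ 0.21143796, -0.6136836 ,  0.24852984]), 'ee_rot': array([-1.79844031e+02,  7.90742454e-03,  1.90141140e+01]), 'contact_force': array([-0.15100602, -0.14629055,  0.72356685]), 'torque': array([-0.02967606, -0.01558472, -0.02243457]), 'grip_width': 0.08509546693347948}
top {'fx': 496.4986176213117, 'fy': 496.4986176213117, 'cx': 320.59515659389155, 'cy': 238.26106012413396, 'xyz': array([ 0.29261255, -0.00391968,  1.43767376]), 'attitude': array([ 10.06856402,   0.15311885, -89.74114573])}
scene {'fx': 433.3572263326013, 'fy': 433.3572263326013, 'cx': 317.08933169015705, 'cy': 236.94479847915565, 'xyz': array([ 0.87603874, -0.59678015,  1.11173932]), 'attitude': array([33.93581047, -0.60624316, 29.68078878])}
```

View pics/top0.png

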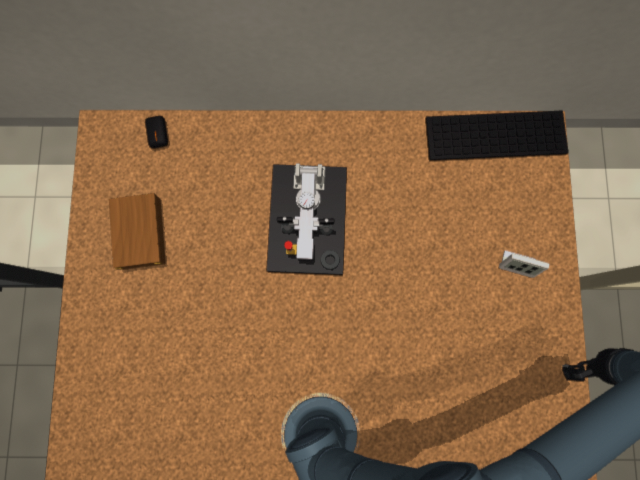

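View pics/scene0.png

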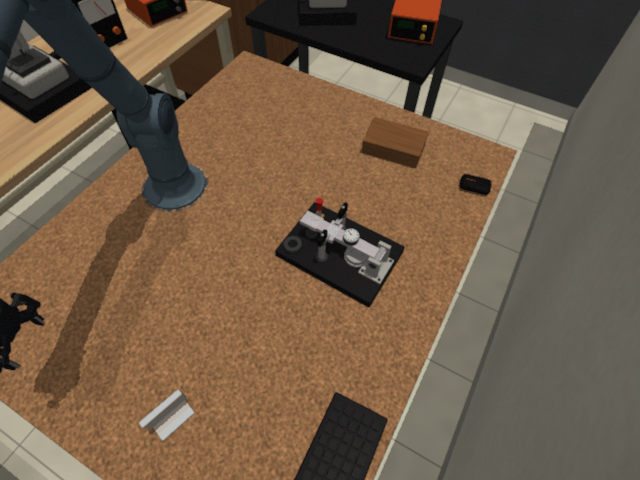

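The top view shows the gauge plate spanning (268–347, 165–275), the red knob at (289,245), and the wings at about (285,220) and (327,221). The case is to the left and the thermometer to the right. The scene view agrees: knob (319,202), wings (343,210) and (323,236). Next I'll measure.

Run:
```python
from h import *
s=snap('top');im=s['color'].astype(int)
sub=np.zeros(im.shape[:2],bool);sub[155:285,258:358]=1
red=((im[...,0]>150)&(im[...,1]<60)&(im[...,2]<60)&sub)
v,u=np.nonzero(red);print('red',len(u),u.mean(),v.mean(),'knob',onz(s,u.mean(),v.mean(),.143))
m=((im[...,0]-im[...,2]<35)|red)&sub
m=cv2.morphologyEx(m.astype(np.uint8),cv2.MORPH_CLOSE,np.ones((5,5)))
c=max(cv2.findContours(m,0,2)[0],key=cv2.contourArea)
b=cv2.boxPoints(cv2.minAreaRect(c));print(b)
P=np.array([onz(s,*p,.03) for p in b]);print(P,np.linalg.norm(np.diff(P,axis=0),axis=1))
cen=P.mean(0)
e=max([P[1]-P[0],P[2]-P[1]],key=np.linalg.norm);e*=np.sign(e[0]);y=np.arctan2(e[1],e[0]);print('c',cen,'yaw',np.degrees(y))
Rz=R.from_euler('z',y).as_matrix()
for n,p in dict(knob=(-.1,.042,.143),wl=(-.03,.056,.147),wr=(-.03,-.056,.147),dial=(.03,0,.125)).items():
    w=cen*[1,1,0]+Rz@np.array(p);print(n,w,proj(s,w))
s2=snap('scene')
i2=s2['color'].astype(int);r=(i2[...,0]>150)&(i2[...,1]<60)&(i2[...,2]<60);r[:190]=0;r[225:]=0;v,u=np.nonzero(r)
print('scene red',len(u),u.mean(),v.mean(),u.min(),u.max(),v.min(),v.max())
big=cv2.resize(s['color'][155:285,258:358],None,fx=6,fy=6,interpolation=cv2.INTER_CUBIC)[:,:,::-1]
cv2.imwrite('pics/c1.png',cv2.resize(big,(460,600)))
```

```text
red 46 288.0 244.91304347826087 knob [0.5042776  0.08663336 0.143     ]
[[266.48248 271.38556]
 [271.42065 162.74638]
 [347.44537 166.20206]
 [342.5072  274.84125]]
[[ 0.44615042  0.15457947  0.03      ]
 [ 0.76899393  0.14756785  0.03      ]
 [ 0.75914641 -0.07740109  0.03      ]
 [ 0.43720644 -0.06178022  0.03      ]] [0.32291963 0.22518436 0.32231872]
c [0.6028743 0.0407415 0.03     ] yaw -1.2441726843569854
knob [0.50380983 0.08490292 0.143     ] (np.float64(288.65188274125575), np.float64(245.0903912774052))
wl [0.57409731 0.0973797  0.147     ] (np.float64(284.27862503086374), np.float64(218.7419233837647))
wr [ 0.57166543 -0.0145939   0.147     ] (np.float64(326.38365630019587), np.float64(219.79863486944765))
dial [0.63286723 0.04009011 0.125     ] (np.float64(306.28721529431795), np.float64(199.44786410092092))
scene red 27 318.962962962963 200.11111111111111 316 322 198 202
```

Emit:
drive_tool:
  rows:
    - [1,[552,-502,-50],-1.2]
    - [1,[552,-502,-50],-1.2]
    - [1,[552,-502,-50],-1.2]
    - [1,[552,-502,-50],-1.2]
    - [1,[552,-502,-50],-1.2]
    - [1,[552,-502,-50],-1.2]
    - [1,[552,-502,-50],-1.2]
    - [1,[552,-502,-50],-1.2]
    - [1,[552,-502,-50],-1.2]
    - [1,[552,-502,-50],-1.2]
    - [1,[552,-502,-50],-1.2]
    - [1,[552,-502,-50],-1.2]
    - [1,[552,-502,-50],-1.2]
    - [1,[552,-502,-50],-1.2]
    - [1,[552,-502,-50],-1.2]
    - [1,[552,-502,-50],-1.2]
  force: 60

```text
time: 2.2
tcp_pos: [0.5698, 0.0378, 0.2998]
ee_rot: [-180.0, 0.1, 87.6]
contact_force: [-0.2, -0.0, 0.6]
grip_width: 0.0855
```

Run:
```python
from h import *
o=env.observe();print(o['time'],o['tcp_pos'],o['ee_rot'],o['q'])
s=snap('wrist','w1.png');print(s['xyz'],s['attitude'],s['fx'],s['cx'],s['cy'])
```

```text
2.2 [0.5697539  0.03780671 0.2998407 ] [-1.79982682e+02  5.78082854e-02  8.75808073e+01] [ 22.51761866  14.35675113 -35.44399862  97.91738405   8.82635301
  70.55095741 -17.45561362]
[0.5724933  0.1081353  0.42414992] [-1.61176405e+01 -1.15460056e-02 -2.52771968e+00] 419.92845464633564 318.0972778264647 246.55699288560007
```

View pics/w1.png

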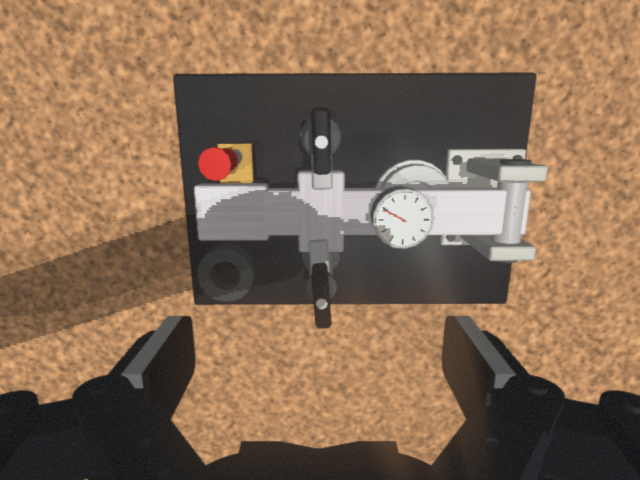

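Wrist view: the knob head is at (215,163), the left wing's dot at (321,142) with its bar at x≈321 over rows 109–170, and the right wing's dot at (322,304). The plate corners are near (175,74), (535,73), (506,303) and (195,304). Both wings look nearly closed.

Run:
```python
from h import *
s=snap('wrist');im=s['color'].astype(int)
P=np.array([onz(s,*p,.03) for p in((175,74),(535,73),(507,303),(195,304))])
c=P.mean(0);e=(P[1]-P[0])+(P[2]-P[3]);print(P,c,np.degrees(np.arctan2(e[1],e[0])),[np.linalg.norm(P[i]-P[i-1]) for i in range(4)])
red=(im[...,0]>150)&(im[...,1]<60)&(im[...,2]<60)&(np.arange(640)[None]<260)
v,u=np.nonzero(red);cc,r=cv2.minEnclosingCircle(max(cv2.findContours(((im[...,0]>200)&red).astype(np.uint8),0,2)[0],key=len));print('red',len(u),u.min(),u.max(),v.min(),v.max(),cc,r)
K=onz(s,*cc,.145);print('knob',K,'r',r/s['fx']*(s['xyz'][2]-.145))
for n,d in(('l',(321,142)),('r',(322,304))):
    y0,x0=d[1]-12,d[0]-12
    g=im[y0:y0+24,x0:x0+24].min(2)>120
    lab=cv2.connectedComponentsWithStats(g.astype(np.uint8))
    i=min(range(1,lab[0]),key=lambda i:np.hypot(*(lab[3][i]-12)));q=lab[3][i]+[x0,y0];print(n,q,lab[2][i],onz(s,*q,.147))
# bar ctrs
for n,rows in(('l',range(110,136,4)),('l2',range(150,170,4)),('r',range(266,300,4)),('r2',range(312,326,4))):
    for v in rows:
        row=im[v,296:348].sum(1); k=np.nonzero(row<75)[0]+296; print(n,v,k.min() if len(k) else 0,k.max() if len(k) else 0,len(k),end='; ')
    print()
yaw=np.arctan2(e[1],e[0]);Rz=R.from_euler('z',yaw).as_matrix()
for n,p in dict(knob=(-.1,.042,.145),wl=(-.03,.056,.147),wr=(-.03,-.056,.147)).items(): 
    w=c*[1,1,0]+Rz@np.array(p);print(n,w,proj(s,w))
x=cv2.resize(s['color'][95:335,190:370],None,fx=2.5,fy=2.5,interpolation=cv2.INTER_CUBIC);cv2.imwrite('pics/w1c.png',np.clip(x.astype(int)*2,0,255).astype(np.uint8)[:,:,::-1])
```

```text
[[ 0.44966252  0.15693123  0.03      ]
 [ 0.7637989   0.14405068  0.03      ]
 [ 0.75700536 -0.07334832  0.03      ]
 [ 0.43993796 -0.06055885  0.03      ]] [0.60260118 0.04176868 0.03      ] -2.3288415137704397 [np.float64(0.21770738296077474), np.float64(0.3144003409235454), np.float64(0.2175051136986535), np.float64(0.3173252361931144)]
red 111 198 230 148 180 (200.55262756347656, 163.7105255126953) 2.766392707824707
knob [0.49466218 0.0876859  0.145     ] r 0.001839753964160253
l [320.97122302 142.23741007] [  6   6  13  14 139] [0.57399917 0.09796706 0.147     ]
r [321.31578947 304.17105263] [ 7  8 10  9 76] [ 0.56955279 -0.01448665  0.147     ]
l 110 0 0 0; l 114 0 0 0; l 118 0 0 0; l 122 0 0 0; l 126 0 0 0; l 130 0 0 0; l 134 0 0 0; 
l2 150 0 0 0; l2 154 0 0 0; l2 158 0 0 0; l2 162 0 0 0; l2 166 0 0 0; 
r 266 0 0 0; r 270 0 0 0; r 274 0 0 0; r 278 0 0 0; r 282 0 0 0; r 286 0 0 0; r 290 0 0 0; r 294 0 0 0; r 298 0 0 0; 
r2 312 0 0 0; r2 316 0 0 0; r2 320 0 0 0; r2 324 0 0 0; 
knob [0.50439044 0.08779747 0.145     ] (np.float64(215.3332178456494), np.float64(162.87902753632423))
wl [0.57490151 0.09894147 0.147     ] (np.float64(322.31518324108146), np.float64(140.60938182288183))
wr [ 0.57035041 -0.01296602  0.147     ] (np.float64(322.34280314382335), np.float64(302.1643321635297))
```

View pics/w1c.png

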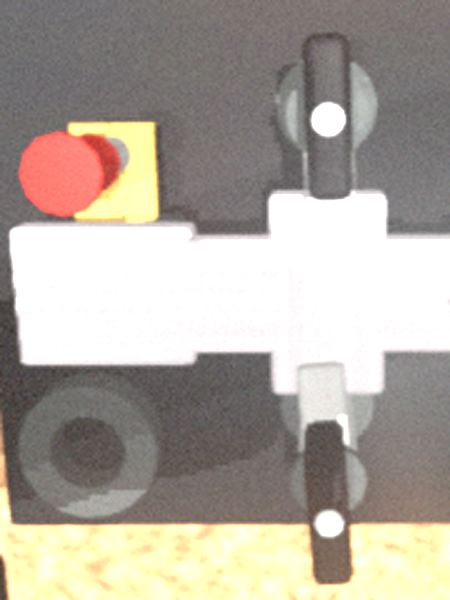

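Emit:
drive_tool:
  rows:
    - [0.5,[60,2,30],-0.02]
    - [0.5,[60,2,75],-0.02]
    - [0.5,[60,2,100],-0.02]
    - [0.5,[60,2,100],-0.02]
    - [0.5,[60,2,100],-0.02]
    - [0.5,[60,2,100],-0.02]

```text
time: 3.05
tcp_pos: [0.5758, 0.0998, 0.202]
ee_rot: [179.8, -0.0, 88.9]
contact_force: [0.7, -0.1, 0.6]
grip_width: 0.0425
```

Run:
```python
from h import *
for i in range(3):
    o=env.observe();s=snap('wrist','w2.png' if i==2 else None);print(o['time'],o['tcp_pos'],o['ee_rot'],o['grip_width'],o['contact_force'])
print('proj wl',proj(s,(.574,.098,.147)),proj(s,(.574,.098,.135)))
```

```text
3.05 [0.57579423 0.09975796 0.20198196] [ 1.79797704e+02 -2.80484322e-02  8.88662775e+01] 0.042523913823011426 [ 0.71278435 -0.09251277  0.5843027 ]
3.1 [0.57566702 0.09980372 0.20185943] [ 1.79806435e+02 -2.35518045e-02  8.88746403e+01] 0.042506043886910365 [ 0.19121044 -0.13555729 -0.34387803]
3.15 [0.57544072 0.09974942 0.20154084] [ 1.79839797e+02 -1.84246110e-02  8.88796661e+01] 0.04305579827888158 [0.04879486 0.21642511 0.50478218]
proj wl (np.float64(315.40478750811826), np.float64(289.78744537594565)) (np.float64(315.4729610719999), np.float64(280.4906833820763))
```

View pics/w2.png

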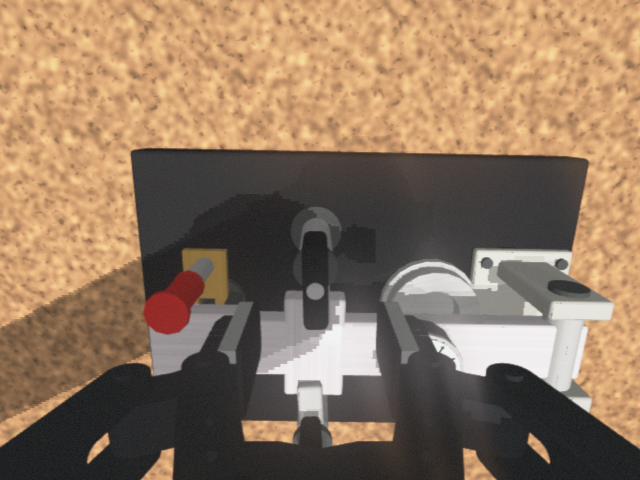

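Emit:
drive_tool:
  rows:
    - [0.5,[-2,-1.5,30],0]
    - [0.5,[-2,-1.5,55],0]
    - [0.5,[-2,-1.5,64],0]
    - [0.5,[-2,-1.5,64],0]
    - [0,[-2,-1.5,64],0]
    - [0,[-2,-1.5,64],0]
    - [0,[-2,-1.5,64],0]
    - [0,[-2,-1.5,64],0]
    - [0,[-2,-1.5,64],0]
  force: 60

```text
time: 4.32
tcp_pos: [0.5742, 0.0981, 0.1374]
ee_rot: [179.8, -0.0, 88.9]
contact_force: [0.2, 0.4, 5.9]
grip_width: 0.0109
```

Emit:
drive_tool:
  rows:
    - [0,[0,0,0],-0.12]
    - [0,[0,0,0],-0.25]
    - [0,[0,0,0],-0.4]
    - [0,[0,0,0],-0.55]
    - [0,[0,0,0],-0.7]
    - [0,[0,0,0],-0.85]
    - [0,[0,0,0],-1.0]
    - [0,[0,0,0],-1.12]
    - [0,[0,0,0],-1.24]
    - [0,[0,0,0],-1.33]
    - [0,[0,0,0],-1.39]
    - [0,[0,0,0],-1.42]
    - [0,[0,0,0],-1.44]
    - [0,[0,0,0],-1.44]

```text
time: 6.08
tcp_pos: [0.574, 0.0979, 0.1375]
ee_rot: [179.9, 0.0, 171.0]
contact_force: [-1.0, 1.3, 7.4]
grip_width: 0.011
```

Run:
```python
from h import *
o=env.observe();print(o)
```

```text
{'time': 6.075, 'q': array([ 27.03312671,  31.45283286, -51.01033563, 104.51571215,
        28.5442498 ,  57.76418993,  45.36255534]), 'joint_vel': array([-0.04897667, -0.08764762,  0.08892459, -0.02471903, -0.01475605,
       -0.04499618, -0.16004126]), 'joint_torque': array([ -1.04377236, -34.33315158,  -9.82981235, -17.63124347,
         0.89040812,  -0.16735978,   1.35749839]), 'tcp_pos': array([0.57398533, 0.09794069, 0.13747037]), 'ee_rot': array([1.79876348e+02, 4.55667203e-02, 1.70967256e+02]), 'contact_force': array([-0.99840337,  1.32589732,  7.36523993]), 'torque': array([ 0.03169054,  0.1711935 , -1.32454772]), 'grip_width': 0.010991743042268878}
```

Emit:
drive_tool:
  rows:
    - [0.5,[0,0,0],0.03]
    - [0.5,[0,0,0],0.03]
    - [0.5,[0,0,0],0.03]
    - [0.5,[0,0,-30],0.03]
    - [0.5,[0,0,-63],0.1]
    - [0.5,[-5,-40,-63],0.28]
    - [0.5,[-10,-80,-63],0.46]
    - [0.5,[-13,-112,-63],0.64]
    - [0.5,[-13,-112,-63],0.82]
    - [0.5,[-13,-112,-63],1.0]
    - [0.5,[-13,-112,-63],1.18]
    - [0.5,[-13,-112,-63],1.34]
    - [0.5,[-13,-112,-63],1.41]
    - [0.5,[-13,-112,-63],1.41]
    - [0.5,[-13,-112,-63],1.41]

```text
time: 7.95
tcp_pos: [0.5688, -0.0147, 0.1988]
ee_rot: [-180.0, -0.0, 90.7]
contact_force: [-0.6, 0.4, 0.7]
grip_width: 0.0427
```

Run:
```python
from h import *
o=env.observe();print(o['time'],o['tcp_pos'],o['ee_rot'],o['grip_width'],o['contact_force'])
s=snap('wrist','w3.png')
print('proj wr',proj(s,(.5698,-.0145,.147)),'wl',proj(s,(.574,.0975,.147)))
```

```text
7.95 [ 0.56881009 -0.0147499   0.19875363] [-1.79972783e+02 -3.50120749e-03  9.07151669e+01] 0.04265072426091111 [-0.61530178  0.39927019  0.73441244]
proj wr (np.float64(321.07908573637087), np.float64(287.9021053663614)) wl (np.float64(336.007660199123), np.float64(9.522376407338271))
```

View pics/w3.png

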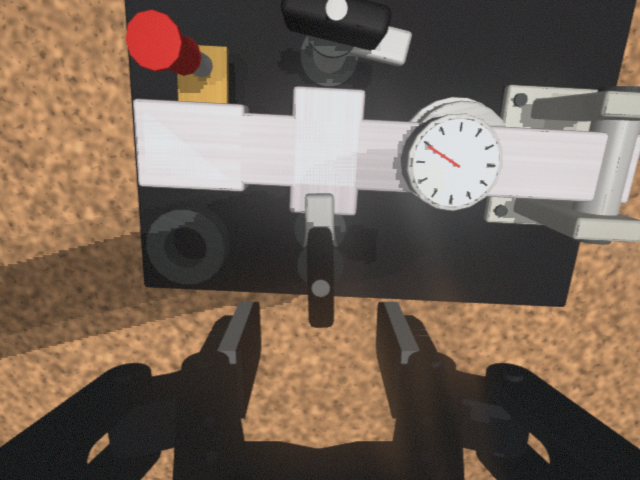

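The left clamp is now open, with its tongue swung clear. The right wing's dot is at (320.5,288), matching its projection at (321,288).

Emit:
drive_tool:
  rows:
    - [0.5,[0,0.5,30],0]
    - [0.5,[0,0.5,52],0]
    - [0.5,[0,0.5,61],0]
    - [0.5,[0,0.5,61],0]
    - [0,[0,0.5,61],0]
    - [0,[0,0.5,61],0]
    - [0,[0,0.5,61],0]
    - [0,[0,0.5,61],0]
    - [0,[0,0.5,61],0]

```text
time: 9.12
tcp_pos: [0.5699, -0.0148, 0.1393]
ee_rot: [179.9, 0.0, 90.7]
contact_force: [-3.2, -0.8, 6.0]
grip_width: 0.0113
```

Emit:
drive_tool:
  rows:
    - [0,[0,0,0],-0.12]
    - [0,[0,0,0],-0.25]
    - [0,[0,0,0],-0.4]
    - [0,[0,0,0],-0.55]
    - [0,[0,0,0],-0.7]
    - [0,[0,0,0],-0.85]
    - [0,[0,0,0],-1.0]
    - [0,[0,0,0],-1.12]
    - [0,[0,0,0],-1.22]
    - [0,[0,0,0],-1.3]
    - [0,[0,0,0],-1.36]
    - [0,[0,0,0],-1.39]
    - [0,[0,0,0],-1.41]
    - [0,[0,0,0],-1.41]

```text
time: 10.88
tcp_pos: [0.5706, -0.0141, 0.1393]
ee_rot: [179.8, 0.1, 171.0]
contact_force: [-0.5, 1.9, 4.2]
grip_width: 0.0108
```

Run:
```python
from h import *
o=env.observe();print(o['time'],o['tcp_pos'],o['ee_rot'],o['grip_width'],o['contact_force'],o['torque'],o['q'])
```

```text
10.875 [ 0.57064353 -0.01412807  0.13934674] [1.79815418e+02 7.69980574e-02 1.70993852e+02] 0.010798208433481117 [-0.51945153  1.86576264  4.23381666] [ 0.35043359  0.283574   -1.3598475 ] [ 39.6385898   30.54074536 -52.34481145 106.01645258  28.32861969
  57.42055624  56.36015397]
```

Emit:
drive_tool:
  rows:
    - [0.5,[0,0,0],0.03]
    - [0.5,[0,0,0],0.03]
    - [0.5,[0,0,0],0.03]
    - [0.5,[0,0,-30],0.03]
    - [0.5,[0,0,-75],0.0]
    - [0.5,[27,30,-75],-0.117]
    - [0.5,[54,60,-75],-0.117]
    - [0.5,[81,90,-75],-0.117]
    - [0.5,[81,90,-75],-0.117]
    - [0.5,[81,90,-75],-0.117]
    - [0.5,[81,90,-75],-0.117]

```text
time: 12.25
tcp_pos: [0.5036, 0.0847, 0.2128]
ee_rot: [-180.0, -0.0, 178.0]
contact_force: [0.3, -0.6, 0.1]
grip_width: 0.0427
```

Run:
```python
from h import *
o=env.observe();print(o['time'],o['tcp_pos'],o['ee_rot'],o['grip_width'],o['contact_force'])
s=snap('wrist','w4.png')
print('proj knob',proj(s,(.504,.0873,.145)),proj(s,(.504,.0873,.1275)))
im=s['color'].astype(int);r=((im[...,0]>120)&(im[...,1]<50)&(im[...,2]<50)).astype(np.uint8)
n,l,st,c=cv2.connectedComponentsWithStats(r);i=1+st[1:,4].argmax();print(st[i],c[i])
t=snap('top')
```

```text
12.25 [0.50360745 0.08469437 0.21281067] [-1.79989301e+02 -3.33376852e-04  1.77980918e+02] 0.04268402068887755 [ 0.25483124 -0.58303727  0.05290465]
proj knob (np.float64(324.02512423619083), np.float64(277.05231232420175)) (np.float64(323.5067818153784), np.float64(265.4626443237343))
[315 255  26  26 175] [328.14857143 267.48571429]
```

View pics/w4.png

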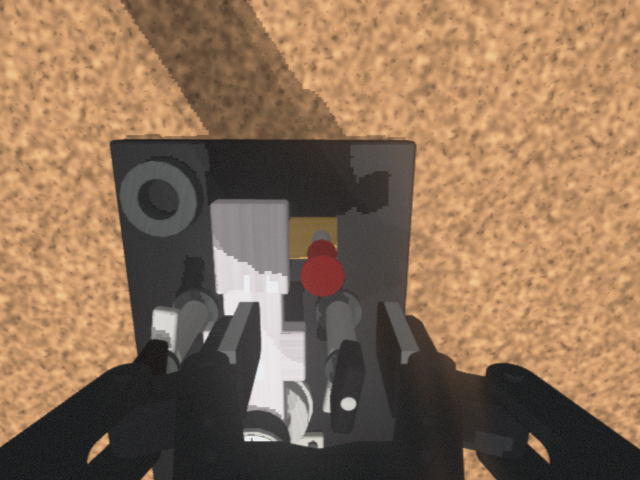

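The knob head is at (322.5,276), against a prediction of (324,277), and it sits between the fingers. The wing bars are clear. I'll descend and grip.

Emit:
drive_tool:
  rows:
    - [0.5,[0,2,30],0]
    - [0.5,[0,2,55],0]
    - [0.5,[0,2,75],0]
    - [0.5,[0,2,85],0]
    - [0.5,[0,2,85],0]
    - [0,[0,2,85],0]
    - [0,[0,2,85],0]
    - [0,[0,2,85],0]
    - [0,[0,2,85],0]
    - [0,[0,2,85],0]
  force: 60

```text
time: 13.6
tcp_pos: [0.5038, 0.087, 0.129]
ee_rot: [-179.9, 0.1, 178.1]
contact_force: [-1.7, -3.3, 5.9]
grip_width: 0.0189
```

Run:
```python
from h import *
o=env.observe();print(o['time'],o['tcp_pos'],o['ee_rot'],o['grip_width'],o['contact_force'],o['torque'])
s=snap('wrist','w5.png')
```

```text
13.6 [0.50375583 0.08697876 0.12900929] [-1.79868467e+02  7.60623596e-02  1.78061278e+02] 0.018895857947335306 [-1.69413482 -3.28944719  5.94337982] [-0.80087844  0.3146767  -0.03120667]
```

View pics/w5.png

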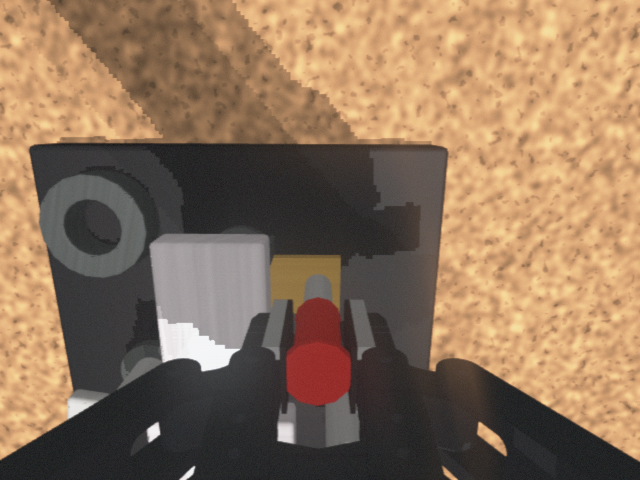

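The fingers are around the knob, but the width reads 18.9 mm for a 16 mm shank. I'll hold a moment to see whether they are still closing.

Emit:
drive_tool:
  rows:
    - [0,[0,0,0],0]
    - [0,[0,0,0],0]

```text
time: 13.9
tcp_pos: [0.5038, 0.087, 0.129]
ee_rot: [-179.9, 0.1, 178.1]
contact_force: [-1.1, -5.0, 5.2]
grip_width: 0.019
```

Run:
```python
from h import *
o=env.observe();print(o['time'],o['tcp_pos'],o['ee_rot'],o['grip_width'],o['contact_force'],o['torque'])
s=snap('wrist')
x=cv2.resize(s['color'][240:440,220:420],None,fx=3,fy=3,interpolation=cv2.INTER_CUBIC);cv2.imwrite('pics/w5c.png',np.clip(x.astype(int)*2,0,255).astype(np.uint8)[:,:,::-1])
```

```text
13.9 [0.50375231 0.08697299 0.12901501] [-1.79868865e+02  7.69711095e-02  1.78059762e+02] 0.01901391929169286 [-1.08801938 -4.97663894  5.21615068] [-0.7420933   0.25618338 -0.02036807]
```

View pics/w5c.png

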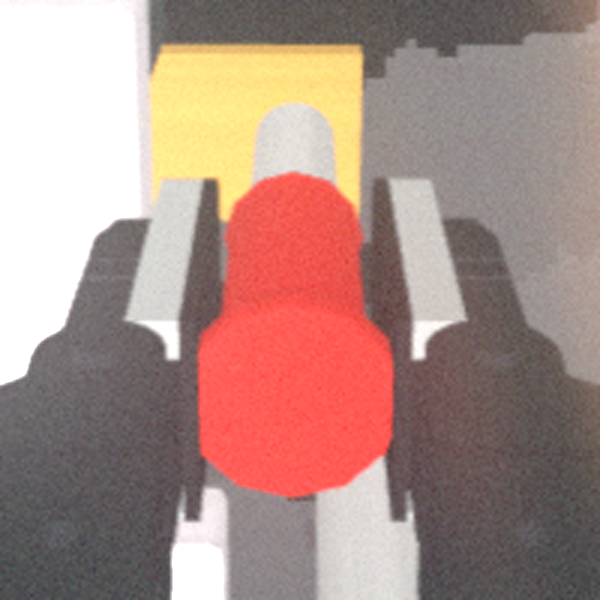

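The pads close on the knob's head flange (crop: head spans x 198–392, pads touch both sides) and the hold is firm and stable. The side force of -5 N matches the latch spring. I'll raise the grip and pull sideways.

Emit:
drive_tool:
  rows:
    - [0,[0,0,0],0]
    - [0,[0,5,0],0]
    - [0,[0,10,0],0]
    - [0,[0,15,0],0]
    - [0,[0,18,0],0]
    - [0,[0,20,0],0]
    - [0,[0,21,0],0]
    - [0,[0,21,0],0]
    - [0,[0,21,0],0]
  force: 90

```text
time: 15.08
tcp_pos: [0.5045, 0.1041, 0.129]
ee_rot: [-179.5, -0.0, 177.9]
contact_force: [-2.7, -10.5, 10.6]
grip_width: 0.018
```

Run:
```python
from h import *
o=env.observe();print(o['time'],o['tcp_pos'],o['ee_rot'],o['grip_width'],o['contact_force'],o['torque'])
s=snap('wrist','w6.png')
```

```text
15.075 [0.50451368 0.10408228 0.12899427] [-1.79493500e+02 -1.01829475e-02  1.77917744e+02] 0.018024428298111763 [ -2.69432719 -10.48976147  10.57557931] [-1.93598556  0.59475438  0.03679313]
```

View pics/w6.png

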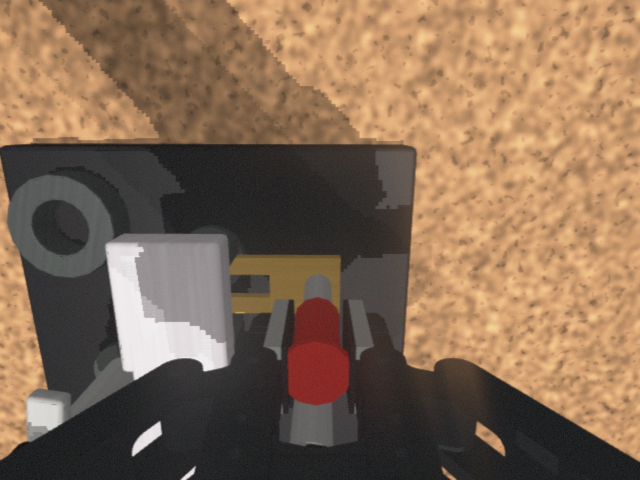

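The slide has moved about 17 mm and the fork is visible at (250,290). The arm gives under the spring load, so I'll pull further until the force jumps at the stop.

Emit:
drive_tool:
  rows:
    - [0,[0,2,0],0]
    - [0,[0,4,0],0]
    - [0,[0,5,0],0]
    - [0,[0,5,0],0]

```text
time: 15.62
tcp_pos: [0.5047, 0.1075, 0.1289]
ee_rot: [-179.3, -0.1, 177.9]
contact_force: [-4.0, -12.6, 12.5]
grip_width: 0.0181
```

Emit:
drive_tool:
  rows:
    - [0,[0,2,0],0]
    - [0,[0,3,0],0]
    - [0,[0,3,0],0]

```text
time: 16.0
tcp_pos: [0.5047, 0.1078, 0.1289]
ee_rot: [-179.1, -0.1, 177.8]
contact_force: [-5.1, -16.7, 15.2]
grip_width: 0.0182
```

The latch is on its stop: 20.8 mm of travel, and the side force rose to 17 N with no further motion. Now I'll lift along the hinge arc, first half.

Emit:
drive_tool:
  rows:
    - [0,[-0.6,0,-3],0]
    - [0,[-1.4,0,-6],0]
    - [0,[-2.6,0,-11],0]
    - [0,[-4.2,0,-16],0]
    - [0,[-5.8,0,-22],0]
    - [0,[-7.6,0,-27],0]
    - [0,[-9.6,0,-32],0]
    - [0,[-11.6,0,-37.5],0]
    - [0,[-13.8,0,-43],0]
    - [0,[-13.8,0,-43],0]
    - [0,[-13.8,0,-43],0]

```text
time: 17.38
tcp_pos: [0.5161, 0.1071, 0.1678]
ee_rot: [-179.2, -0.4, 177.8]
contact_force: [0.4, -13.0, -4.9]
grip_width: 0.0178
```

Run:
```python
from h import *
o=env.observe();print(o['time'],o['tcp_pos'],o['ee_rot'],o['grip_width'],o['contact_force'],o['torque'])
s=snap('scene');x=cv2.resize(s['color'][160:300,250:420],None,fx=4,fy=4,interpolation=cv2.INTER_CUBIC)
w=cv2.resize(snap('wrist')['color'][150:450],None,fx=.8,fy=.8);
c=np.zeros((560,800,3),np.uint8);c[:,:400]=cv2.resize(x,(400,int(560)))if 0 else 0
x=cv2.resize(x,(400,330));w=cv2.resize(w,(400,188));c[:330,:400]=x;c[:188,400:]=w
cv2.imwrite('pics/m7.png',c[:330,:,::-1])
```

```text
17.375 [0.5161494  0.10709189 0.16781442] [-179.20835237   -0.36559449  177.77208164] 0.01778730532174397 [  0.35833718 -13.04482896  -4.87018021] [-2.44201497  0.0662385   0.12491766]
```

View pics/m7.png

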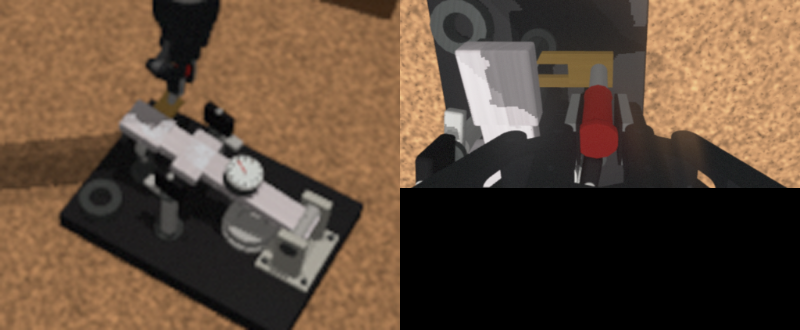

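Emit:
drive_tool:
  rows:
    - [0,[-2.4,0,-5],0]
    - [0,[-4.8,0,-10],0]
    - [0,[-7.4,0,-15],0]
    - [0,[-10,0,-20],0]
    - [0,[-12.9,0,-25],0]
    - [0,[-15.8,0,-29.5],0]
    - [0,[-19,0,-34.5],0]
    - [0,[-22,0,-39],0]
    - [0,[-25,0,-43],0]
    - [0,[-26.5,0,-45.5],0]
    - [0,[-27,0,-46.5],0]
    - [0,[-27,0,-46.5],0]
    - [0,[-27,0,-46.5],0]
    - [0,[-27,0,-46.5],0]

```text
time: 19.23
tcp_pos: [0.5417, 0.1061, 0.2134]
ee_rot: [-179.1, -0.6, 177.8]
contact_force: [-3.0, -12.5, -4.9]
grip_width: 0.0177
```

Run:
```python
from h import *
o=env.observe();print(o['time'],o['tcp_pos'],o['ee_rot'],o['grip_width'],o['contact_force'],o['joint_vel'].round(2))
s=snap('scene');x=cv2.resize(s['color'][140:310,240:440],(400,340),interpolation=cv2.INTER_CUBIC)
t=snap('top');w=snap('wrist')
c=np.zeros((600,800,3),np.uint8);c[:340,:400]=x;c[:300,400:]=cv2.resize(w['color'],(400,300));c[340:600,:400]=cv2.resize(t['color'][150:290,220:430],(400,260))
cv2.imwrite('pics/m8.png',c[:,:,::-1])
```

```text
19.225 [0.54173746 0.10607621 0.21343403] [-179.14643877   -0.58466796  177.76329337] 0.017672716688769692 [ -2.9703672  -12.53978396  -4.87464426] [-0.03  0.01 -0.12 -0.03  0.04  0.   -0.05]
```

View pics/m8.png

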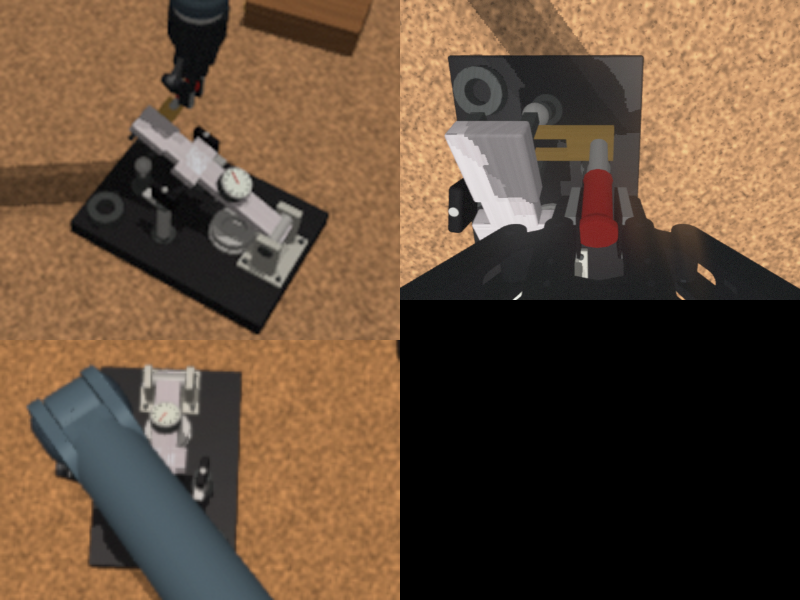

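The arm is up, both rings stay in place, and the fork is visible and retracted. I'll do an independent angle check from the dial's position in the scene view and the red knob.

Run:
```python
from h import *
s=snap('scene');w=snap('wrist');im=s['color'].astype(int)
m=(im.min(2)>150);m[:210]=0;m[250:]=0;m[:,:344]=0;m[:,374:]=0
yaw=np.radians(-2.3);Rz=R.from_euler('z',yaw).as_matrix();c=np.array([.6026,.041,0])
def P(x,y,z,th): return c+Rz@(np.array([.12,0,.094])+R.from_euler('y',th).as_matrix()@np.array([x,y,z]))
g=cv2.resize(s['color'][190:270,310:420],None,fx=5,fy=5,interpolation=cv2.INTER_CUBIC)[:,:,::-1].copy()
for th,col in((.30,(255,0,0)),(.36,(0,255,255)),(.41,(0,255,0)),(.46,(0,0,255))):
    u=proj(s,P(-.09,0,.031,th));print(th,'dial',u,'wrist nose corners',proj(w,P(-.242,.022,.008,th)),proj(w,P(-.242,-.022,.008,th)),'knob head',proj(w,P(-.22,.062,.051,th)), 'rise',P(-.22,0,-.008,th)[2]-.086)
    cv2.circle(g,(int((u[0]-310)*5),int((u[1]-190)*5)),4,col,-1)
q=cv2.resize(w['color'][180:400,50:400],None,fx=1.5,fy=1.5)[:,:,::-1]
k=np.zeros((330,550+525,3),np.uint8)
cv2.imwrite('pics/m9.png',cv2.vconcat([cv2.resize(g[:,:525],(525,400)) if 0 else cv2.copyMakeBorder(g[:270],0,0,0,0,0),cv2.resize(q,(550,330))]))
o=env.observe();print(o['time'],o['tcp_pos'],o['contact_force'])
```

```text
0.3 dial (np.float64(355.8377116277337), np.float64(231.15461468249254)) wrist nose corners (np.float64(217.985407849414), np.float64(193.13036774320284)) (np.float64(107.59752594309961), np.float64(193.00183776358847)) knob head (np.float64(317.8871043364448), np.float64(308.0614842495207)) rise 0.06537175355248986
0.36 dial (np.float64(357.1192639835051), np.float64(230.7759499337165)) wrist nose corners (np.float64(209.96180766275074), np.float64(212.51764874013517)) (np.float64(91.28977107656351), np.float64(212.31117121610856)) knob head (np.float64(317.42601150940925), np.float64(344.00888420805626)) rise 0.07801315673109632
0.41 dial (np.float64(358.2556688463068), np.float64(230.52657415606788)) wrist nose corners (np.float64(202.62375400603054), np.float64(232.6228701758243)) (np.float64(76.38921428019691), np.float64(232.3278616846378)) knob head (np.float64(317.0101726737984), np.float64(378.8526364947711)) rise 0.0883570855740402
0.46 dial (np.float64(359.45168313185144), np.float64(230.3387352188768)) wrist nose corners (np.float64(194.65079193169416), np.float64(256.8666976714384)) (np.float64(60.213898939866), np.float64(256.45569061281714)) knob head (np.float64(316.5661419784505), np.float64(418.48995225994815)) rise 0.09850016355221017
19.475 [0.54175032 0.10602961 0.21343236] [ -2.20603366 -12.41163111  -4.62987074]
```

The dial (≈358,231) and knob head (≈317,371) both give a lift angle of about 0.40 rad, so the nose is up about 86–88 mm. I'll add a few millimetres for margin and let it settle.

Emit:
drive_tool:
  rows:
    - [0,[-1.4,0,-2],0]
    - [0,[-2.9,0,-4],0]
    - [0,[-2.9,0,-4],0]
    - [0,[-2.9,0,-4],0]
    - [0,[-2.9,0,-4],0]
    - [0,[-2.9,0,-4],0]

```text
time: 20.23
tcp_pos: [0.5447, 0.106, 0.2174]
ee_rot: [-179.1, -0.6, 177.8]
contact_force: [-2.4, -13.1, -5.0]
grip_width: 0.0178
```

Run:
```python
from h import *
w=snap('wrist');im=w['color'].astype(int)
r=((im[...,0]>90)&(im[...,1]<60)&(im[...,2]<60)).astype(np.uint8);st=cv2.connectedComponentsWithStats(r)[2];i=1+st[1:,4].argmax();b=st[i];print('red box',b)
yaw=np.radians(-2.3);Rz=R.from_euler('z',yaw).as_matrix();c=np.array([.6026,.041,0])
def P(x,y,z,th): return c+Rz@(np.array([.12,0,.094])+R.from_euler('y',th).as_matrix()@np.array([x,y,z]))
for th in(.38,.4,.42,.44):print(th,[proj(w,P(-.22+d,.062,.051,th))[1] for d in(-.011,0,.011)],P(-.22,0,-.008,th)[2]-.086)
o=env.observe();print(o['time'],o['tcp_pos'],o['grip_width'],o['contact_force'],abs(o['joint_vel']).max())
```

```text
red box [ 287  269   62  127 6145]
0.38 [np.float64(318.3284992006693), np.float64(342.37533859262226), np.float64(364.1158088739669)] 0.08217318618624411
0.4 [np.float64(332.543135321655), np.float64(355.83165258908434), np.float64(376.78384945393736)] 0.08630354735588003
0.42 [np.float64(347.6186215031847), np.float64(370.0067310745421), np.float64(390.0483153350905)] 0.09040258815060698
0.44 [np.float64(363.58489641366776), np.float64(384.9183389323248), np.float64(403.91834948912594)] 0.09446866900876019
20.275 [0.54468108 0.10598445 0.21743493] 0.01797670325748136 [ -2.62496748 -12.64986574  -3.88523098] 0.05074424002694568
```

```bash
python3 -c "
from bench import env
print(env.job_done())"
```

```text
the job is handed in; nothing more can be done
None
```

The gauge is open and held: both clamps are turned to their stops and the latch is pulled fully out. The gripper is still holding the knob, with the swing arm up and still. I handed the job in at about 20.3 s.

- **Clamps:** each one turned until the stop pushed back with about 1.3 N m. In the picture taken after the left clamp, its tongue had swung clear of the arm. The right clamp's open position is judged from the stop torque and from the arm lifting freely.
- **Latch:** the knob travelled about 20.8 mm and then moved no further while the side force rose to 17 N. The side force was still about 13 N at the end.
- **Lift:** the last camera check of the knob gave about 0.43 rad, so the nose is about 92 mm above the ball. The gripper's own rise gives about the same, and an earlier check before the final small raise gave about 86–88 mm. The joints were at rest, with 4–5 N of the arm's weight on the gripper.
- **Bystanders:** both rings looked undisturbed in the last views I saw, and nothing went near the case or thermometer. I didn't re-measure their positions.

**Disagreements and gaps:**
- The pads closed to about 18–19 mm rather than the 16 mm shank, so they are gripping the knob by its 22 mm head. There was no sign of slipping at a 90 N grip.
- One extra check picture could not be viewed because the 12-picture limit was reached, so the final check was by numbers only.

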